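# Pop open the chocolate decoration box

### The job

Open the box with the blue lid so that the chocolates in it can be reached: press its orange release tab down with a fingertip so that the lid springs up, then push the lid back until it rests fully open against its stop. Do not pick up, tip or shift the box, leave the brown-lidded box shut, and do not disturb the other things on the worktop.

Things in the scene. Friction and masses are not known exactly. Their poses are not given: they have to be found in the camera images.
- blue_box: The box to open: white plastic box 110 x 110 mm, 75 mm tall to its rim, with a navy-blue lid, standing loose on the worktop on a steel foot plate (190 x 112 x 6 mm, reaching 115 mm before and 75 mm behind the origin); 1.6 kg. Origin: on the worktop under the middle of the white box; x points from the tab side to the hinge side, y along the hinge, z up. The tab side faces roughly towards the robot.
- blue_lid (a joint): Opening angle of the blue lid in rad: 0 shut and latched, about 0.5 where the weak built-in spring leaves it once released, 1.95 fully open (leaning back against its stop). The spring does nothing beyond 0.5: below about 1.5 a lid let go sinks back to about 0.5; beyond it the lid falls softly back to its stop by its own weight. The hinge is damped; under 1 N at the front edge moves it (100 g).
- blue_lid_edge (a point): Middle of the blue lid's front edge (the free edge, over the tab side), half-way through the 8 mm thick lid; the lid is 110 mm wide. It moves with the lid, 112 mm from the hinge line. When shut: x = -55, z = 79 mm in the box's frame.
- blue_lid_hinge (a point): Middle of the blue lid's hinge line: x = 57, z = 75 mm in the box's frame; the line runs along the box's y. From shut the front edge moves up and then towards the box's +x.
- blue_tab_top (a point): Where to press the blue box's orange release tab: middle of the top face of its level pad, which stands out before the box under the lid's front edge: pad 24 mm wide and 46 mm long, reaching from x = -66 to -112 mm of the box, its top at z = 66 mm (this point x = -94 mm). An orange catch, 24 mm higher, stands at the pad's box end and hooks over the lid; the catch leans up to 9 mm towards the pad as it is pressed. Moves with the pad.
- blue_tab (a joint): How far the blue box's tab is pressed, rad: 0 at rest, 0.35 at its stop; pivot 31 mm behind the pressing point, so about 10 mm of downward travel there. The lid is released at about 0.2. Spring: about 1.6 N to start and 6 N at the stop; it comes back up when let go.
- brown_box: The other box, same make and size but with a milk-chocolate-brown lid: to be left shut and in place. Origin and axes as on the blue one.
- brown_lid (a joint): Opening angle of the brown lid in rad, 0 shut.
- brown_tab (a joint): How far the brown box's orange tab is pressed, rad, 0 at rest, same spring.
- dish: Bystander: small white ceramic dish, 52 mm across, 35 mm tall, between and in front of the boxes; origin at its underside
- canister: Bystander: amber glass jar with a steel cap, 52 mm across, 85 mm tall, behind the boxes; origin at its underside
- bowl: Bystander: steel mixing bowl, 190 mm across, 85 mm tall, at the left; origin at its underside
- mug: Bystander: blue ceramic cup, 72 mm across, 80 mm tall, at the right; origin at its underside
- spatula: Bystander: blue-handled spatula lying flat at the right, 250 mm long; origin at its underside where the handle meets the shaft
- bar: Bystander: bar of dark chocolate lying flat at the left, 120 x 55 x 12 mm; origin at its underside

How it is judged:
By the outcome, as a careful person would: the job done as asked, in the order asked, and still so for the second after the job is handed in, with the robot touching nothing.
It also fails if it takes over 43 s, if anything falls off the work surface, if the arm or the gripper's body presses on something with over 40 N, if the wrist force passes 120 N, or if a joint passes its speed limit or range.

### The arm

A 6-joint arm with a two-finger parallel gripper is mounted at the origin on the work surface. World frame = base frame: x ahead of the robot, y to its left, z up, the work surface at z = 0. Lengths are in m, angles in rad, forces in N, time in s.
With the tool pointing down it reaches from about 0.35 to 0.975 m from the base axis. Payload 4.9 kg.
Tool frame: the origin (TCP) lies on the centre line of the jaws, within the pads' length; the fingertips stand 14 mm ahead of it and the grasp point (between the pads) lies 5 mm behind it; z points along the fingers, y is the line along which they close (so a half turn about z gives the same grasp; the last joint's range is limited). The gripper opens to 85 mm and grips with 20 to 120 N. Pads are 22 mm wide; open, the fingers measure 114 mm over their backs; the gripper's body (76 mm by 85 mm) begins 54 mm behind the grasp point. The pads swing forward as they close: fully open they stand 13 mm farther back than shut.
Start: joints at [-1.309, 0.053, 1.613, -0, 1.476, -0.119], TCP at [0.232, -0.58, 0.245] pointing down, gripper open.
Joint ranges: [-3.01, 3.01], [-1.01, 2.22], [0.06, 2.58], [-1.02, 4.17], [0.09, 2.62], [-3.14, 3.14]. Speed limits (rad/s): [2.57, 2.57, 3.14, 3.14, 3.14, 3.14].

### API

Orientations are given as a unit quaternion [w, x, y, z].
In Python, from plant import * gives the robot as it stands.
- The arm moves only by the tool send_rows, never from a script. Its argument "steps" is a list of rows, each an object with "translation": the shift along the tool's x, y, z in cm, a list of three; "delta_rot": the turn, a rotation vector about the tool's x, y, z in rad, a list of three; "jaw": the finger opening in cm, from 0 to 8.54. In form: [{"translation": [dx, dy, dz], "delta_rot": [rx, ry, rz], "jaw": jaw}, ...]. A call has exactly 8 rows; each row is the pose to reach, as a shift and turn from the pose commanded when the call began, along the tool's axes at that moment; what a row does not reach only later rows make up. A row lasts 1/10 s, in which the tool goes at most 50 mm and 8.59 degrees, less where a joint would pass 70% of its speed; a pose out of reach is approached as far as the arm can. A call with a gripper value outside its range is refused whole. The fingers move at their own pace and stop on an object; the grip force is fixed at half the most. Time passes only in rows, so rows that repeat a pose let the fingers close, or fill a call up. It gives the time, the measured TCP pose, the force, the opening and the grip force at its end, in the units of the state.
- state(): the state, without advancing time (a new reading comes with each control period).
- grab_frame(name): name is "scene" or "top" or "wrist"; returns a dict with "pixels" (400x640x3 uint8, blue, green, red), "range_z" (400x640 float32, m along the optical axis (not along the pixel's ray), 0 where there is no reading), "fx", "fy", "cx", "cy" (pixels), "rvec" (rotation vector, rad) and "tvec" (3), from world to camera coordinates, as OpenCV has them. Camera axes: x right, y down, z forward; pixel columns grow to the right and rows downward; lengths in m; the calibration is good to about 2 mm. A picture is of the moment at which its call begins.
- job_done(): hands the job in; it is judged then, once.
The state is a dict: "time": time; "joint_pos": joint angles; "joint_vel": joint speeds; "joint_efforts": joint torques, N m; "tool_pos": TCP position; "tool_rot": TCP orientation; "contact_force": force on the tool from outside, world axes, zero at the start; "ft_torque": the same for the moment, N m; "gripper_width": opening from 0.0 (shut) to 1.0 (fully open); "grasp_force": force on a finger pad.
Only numpy, scipy, OpenCV 4.12 (cv2) and the standard library are available. Lean on these libraries where they do the work, as an engineer would, in place of code of your own. Each camera call takes 0.05 s, during which the arm holds its last target. There are 200 camera calls.

## Working session

There is one attempt and no reset: what is moved stays moved. The work goes in short steps, Python scripts to look and compute and a tool call to move; the robot and the scene stay as the last step left them, time stands still between calls to the robot, and variables do not carry over. Pictures are saved under pics/ and viewed, at most 10 in all, crops included, and the job is handed in when it is done.

Besides the shell and the picture viewer there is one more tool, called after "Request:" as name(argument=value, ...) on one line, values as JSON. send_rows: Moves the arm, as the interface text tells. Its arguments: {"type":"object","properties":{"steps":{"type":"array","items":{"type":"object","properties":{"translation":{"type":"array","items":{"type":"number"}},"delta_rot":{"type":"array","items":{"type":"number"}},"jaw":{"type":"number"}}}}},"required":["steps"]}

```bash
mkdir -p pics; ls; cat > h.py <<'E'
from plant import *
import numpy as np, cv2
from scipy.spatial.transform import Rotation as R
def cam(n):
    f=grab_frame(n); f['R']=cv2.Rodrigues(np.array(f['rvec'],float))[0]; f['t']=np.array(f['tvec'],float).ravel(); return f
def cloud(f):
    v,u=np.mgrid[:400,:640]; z=f['range_z']
    p=np.stack([(u-f['cx'])/f['fx']*z,(v-f['cy'])/f['fy']*z,z],-1)
    return (p-f['t'])@f['R']
E
python3 - <<'E'
from h import *
for n in ('scene','top'):
    f=cam(n); cv2.imwrite(f'pics/{n}0.png',f['pixels']); print(n,-f['R'].T@f['t'],f['R'][2])
    np.savez(f'{n}0.npz',**f)
s=state(); print(s)
E
```

```text
pics
scene [1.56966476 0.15910034 1.24738722] [-0.64129429 -0.1068231  -0.75982265]
top [ 0.42409406 -0.01210626  1.09185438] [ 0.12295127  0.00946586 -0.99236756]
{'time': 0.1, 'joint_pos': array([-1.30904443e+00,  5.33107523e-02,  1.61419101e+00, -1.21648643e-05,
        1.47598461e+00, -1.18993545e-01]), 'joint_vel': array([-0.00042829, -0.00266702, -0.0030953 , -0.00056025,  0.00063594,
        0.00152413]), 'joint_efforts': array([-2.10815833e-04, -3.94904995e+01, -3.71362674e+01, -1.28761831e-04,
        3.93098817e-03, -1.12966617e-06]), 'tool_pos': array([ 0.23211617, -0.57970875,  0.24415308]), 'tool_rot': array([-9.44015258e-04,  9.81933225e-01,  1.89225384e-01, -7.35677283e-05]), 'contact_force': array([-0.16594835,  0.03778883, -0.84542319]), 'ft_torque': array([ 0.0095269 , -0.00615213,  0.00444147]), 'grasp_force': 0.0, 'gripper_width': 0.9996872217771772}
```

View pics/top0.png

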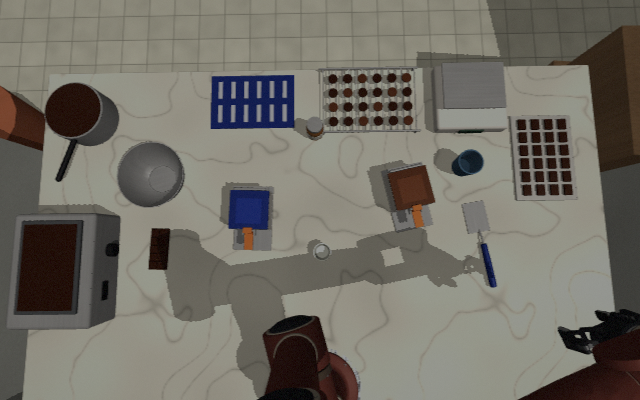

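View pics/scene0.png

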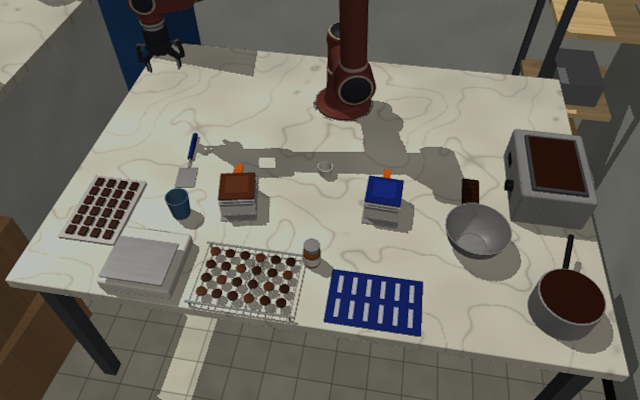

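In the top view the blue lid is at about (249,210) with its orange tab at (248,238). The brown lid is at (411,187) and the dish at (321,250). The tool starts at the far right. In the scene view the blue lid is at (385,190). Next I measure them.

```bash
python3 - <<'E'
from h import *
for n in ('top','scene'):
    f=dict(np.load(f'{n}0.npz')); P=cloud(f); hsv=cv2.cvtColor(f['pixels'],cv2.COLOR_BGR2HSV)
    C=-f['R'].T@f['t']
    def ray(uv,h):
        d=np.array([(uv[0]-f['cx'])/f['fx'],(uv[1]-f['cy'])/f['fy'],1])@f['R']; return C+d*(h-C[2])/d[2]
    boxes={'top':(215,180,285,255),'scene':(350,160,420,230)}[n]
    x0,y0,x1,y1=boxes; roi=np.zeros((400,640),bool); roi[y0:y1,x0:x1]=1
    for nm,lo,hi,h in (('blue',(100,120,40),(135,255,255),.083),('orange',(5,150,120),(22,255,255),.066)):
        m=(cv2.inRange(hsv,lo,hi)>0)&roi
        if nm=='blue': m&=abs(P[...,2]-.083)<.008
        v,u=np.nonzero(m); Z=P[m]
        print(n,nm,m.sum(),'z',np.percentile(Z[:,2],[5,50,95]).round(4),'depth med',np.median(Z,0).round(4))
        q=np.array([ray((a,b),h)[:2] for a,b in zip(u,v)],np.float32)
        print('  ray rect',cv2.minAreaRect(q*1000),'mean',q.mean(0).round(4))
        if nm=='orange':
            pad=m&(P[...,2]<.075)&(P[...,2]>.055); 
            if pad.sum()>5:
                q=P[pad]; print('  pad',pad.sum(),q.mean(0).round(4),cv2.minAreaRect((q[:,:2]*1000).astype(np.float32)))
    # other items near path
    print('max z near', [ (k,P[b[1]:b[3],b[0]:b[2]].reshape(-1,3)[:,2].max().round(3)) for k,b in {'all':(0,0,640,400)}.items()])
E
```

```text
top blue 1460 z [0.0806 0.0837 0.0868] depth med [0.5054 0.1912 0.0837]
  ray rect ((505.6949768066406, 190.8878173828125), (108.02587127685547, 105.76692962646484), 89.28694152832031) mean [0.5057 0.1909]
top orange 173 z [0.0626 0.0664 0.0908] depth med [0.4254 0.1946 0.0664]
  ray rect ((424.2805480957031, 195.97470092773438), (58.824058532714844, 25.241374969482422), 0.8169741034507751) mean [0.4247 0.1954]
  pad 131 [0.4173 0.1945 0.0656] ((417.1624755859375, 194.7622833251953), (21.78744125366211, 45.303096771240234), 86.26774597167969)
max z near [('all', np.float64(1.092))]
scene blue 907 z [0.0793 0.0834 0.0874] depth med [0.5116 0.192  0.0834]
  ray rect ((509.59716796875, 191.80264282226562), (106.33389282226562, 108.80354309082031), 87.72591400146484) mean [0.5109 0.192 ]
scene orange 59 z [0.0614 0.0682 0.0926] depth med [0.4188 0.193  0.0682]
  ray rect ((417.612548828125, 194.14932250976562), (21.764360427856445, 37.66971206665039), 84.60610961914062) mean [0.4175 0.1943]
  pad 34 [0.4083 0.1943 0.0648] ((408.0820617675781, 193.97152709960938), (27.493066787719727, 22.01126480102539), 1.0975309610366821)
max z near [('all', np.float64(1.247))]
```

Request:
send_rows(steps=[{"translation": [3.5, -3.3, 0], "delta_rot": [0, 0, 0.06], "jaw": 0}, {"translation": [7, -6.6, 0], "delta_rot": [0, 0, 0.12], "jaw": 0}, {"translation": [10.5, -10, 0], "delta_rot": [0, 0, 0.18], "jaw": 0}, {"translation": [14, -13.4, 0], "delta_rot": [0, 0, 0.24], "jaw": 0}, {"translation": [17.5, -16.8, 0], "delta_rot": [0, 0, 0.3], "jaw": 0}, {"translation": [21, -20, 0], "delta_rot": [0, 0, 0.36], "jaw": 0}, {"translation": [24, -23, 0], "delta_rot": [0, 0, 0.41], "jaw": 0}, {"translation": [26, -25, 0], "delta_rot": [0, 0, 0.41], "jaw": 0}])

```text
time: 0.9
tool_pos: [0.3812, -0.2489, 0.2449]
tool_rot: [-0.0, 1.0, -0.014, -0.0]
contact_force: [0.6, 0.1, -0.0]
gripper_width: -0.001
grasp_force: 0.0
```

```bash
cat > to.py <<'E'
import sys
from h import *
s=state(); q=s['tool_rot']; r=R.from_quat([q[1],q[2],q[3],q[0]])
print('t',s['time'],'p',s['tool_pos'].round(4),'rot axes x',r.as_matrix()[:,0].round(3),'z',r.as_matrix()[:,2].round(3),'F',s['contact_force'].round(2),'w',round(s['gripper_width'],3))
for a in sys.argv[1:]:
    w=np.array(eval(a)); print(a,'->',(r.inv().apply(w-s['tool_pos'])*100).round(2))
E
python3 to.py '(.411,.195,.245)' '(.411,.195,.1)'
```

```text
t 0.9 p [ 0.3812 -0.2489  0.2449] rot axes x [ 1.    -0.028 -0.   ] z [ 0.     0.001 -1.   ] F [ 0.56  0.1  -0.01] w -0.001
(.411,.195,.245) -> [ 1.730e+00 -4.446e+01  2.000e-02]
(.411,.195,.1) -> [  1.73 -44.45  14.52]
```

Request:
send_rows(steps=[{"translation": [0.2, -4.5, 0], "delta_rot": [0, 0, 0], "jaw": 0}, {"translation": [0.4, -9, 0], "delta_rot": [0, 0, 0], "jaw": 0}, {"translation": [0.6, -13.5, 0], "delta_rot": [0, 0, 0], "jaw": 0}, {"translation": [0.8, -18, 0], "delta_rot": [0, 0, 0], "jaw": 0}, {"translation": [1, -22.5, 0], "delta_rot": [0, 0, 0], "jaw": 0}, {"translation": [1.2, -27, 0], "delta_rot": [0, 0, 0], "jaw": 0}, {"translation": [1.4, -31.5, 0], "delta_rot": [0, 0, 0], "jaw": 0}, {"translation": [1.5, -36, 0], "delta_rot": [0, 0, 0], "jaw": 0}])

```text
time: 1.7
tool_pos: [0.4058, 0.1098, 0.2451]
tool_rot: [0.0, 1.0, -0.015, 0.0]
contact_force: [0.6, -0.5, -0.2]
gripper_width: 0.002
grasp_force: 0.0
```

Request:
send_rows(steps=[{"translation": [0, -3, 0], "delta_rot": [0, 0, 0], "jaw": 0}, {"translation": [0, -6, 1], "delta_rot": [0, 0, 0], "jaw": 0}, {"translation": [0, -8.4, 3], "delta_rot": [0, 0, 0], "jaw": 0}, {"translation": [0, -8.4, 6], "delta_rot": [0, 0, 0], "jaw": 0}, {"translation": [0, -8.4, 9], "delta_rot": [0, 0, 0], "jaw": 0}, {"translation": [0, -8.4, 11.5], "delta_rot": [0, 0, 0], "jaw": 0}, {"translation": [0, -8.4, 13], "delta_rot": [0, 0, 0], "jaw": 0}, {"translation": [0, -8.4, 13], "delta_rot": [0, 0, 0], "jaw": 0}])

```text
time: 2.5
tool_pos: [0.4063, 0.1913, 0.112]
tool_rot: [0.001, 1.0, -0.015, -0.003]
contact_force: [0.1, 0.1, 0.1]
gripper_width: -0.002
grasp_force: 0.0
```

```bash
python3 to.py '(.410,.195,.08)'; python3 - <<'E'
from h import *
a=cam('wrist')['pixels']; b=cam('top')['pixels'][170:290,190:310]
cv2.imwrite('pics/c1.png',np.vstack([cv2.resize(a,(480,300)),cv2.resize(b,(480,300))[:, :]]) )
E
```

```text
t 2.5 p [0.4063 0.1913 0.112 ] rot axes x [ 1.    -0.029 -0.006] z [-0.006 -0.002 -1.   ] F [0.14 0.06 0.13] w -0.002
(.410,.195,.08) -> [ 0.38 -0.39  3.2 ]
```

View pics/c1.png

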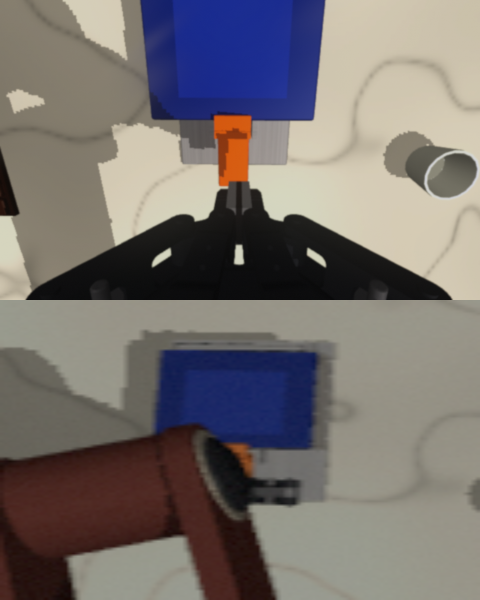

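Wrist view: the closed fingertips at (238,183) line up with the orange pad at (233,160), and the catch is at (233,125). The blue lid is shut. Now I press.

Request:
send_rows(steps=[{"translation": [0.2, -0.4, 1.5], "delta_rot": [0, 0, 0], "jaw": 0}, {"translation": [0.2, -0.4, 2.6], "delta_rot": [0, 0, 0], "jaw": 0}, {"translation": [0.2, -0.4, 3.0], "delta_rot": [0, 0, 0], "jaw": 0}, {"translation": [0.2, -0.4, 3.2], "delta_rot": [0, 0, 0], "jaw": 0}, {"translation": [0.2, -0.4, 3.4], "delta_rot": [0, 0, 0], "jaw": 0}, {"translation": [0.2, -0.4, 3.6], "delta_rot": [0, 0, 0], "jaw": 0}, {"translation": [0.2, -0.4, 3.8], "delta_rot": [0, 0, 0], "jaw": 0}, {"translation": [0.2, -0.4, 3.8], "delta_rot": [0, 0, 0], "jaw": 0}])

```text
time: 3.4
tool_pos: [0.4109, 0.1959, 0.0776]
tool_rot: [-0.0, 1.0, -0.015, -0.0]
contact_force: [-1.6, 1.1, 2.4]
gripper_width: -0.0
grasp_force: 1.4
```

```bash
cat > lid.py <<'E'
from h import *
f=cam('scene'); P=cloud(f); hsv=cv2.cvtColor(f['pixels'],cv2.COLOR_BGR2HSV)
m=(cv2.inRange(hsv,(100,120,30),(135,255,255))>0)&(abs(P[...,1]-.19)<.08)&(abs(P[...,0]-.52)<.14)&(P[...,2]>.06)
q=P[m]; print(m.sum(),'z',np.percentile(q[:,2],[2,50,98]).round(3),'x',np.percentile(q[:,0],[2,50,98]).round(3))
k=np.polyfit(q[:,0],q[:,2],1); print('slope',k[0].round(3))
E
python3 to.py; python3 lid.py
```

```text
t 3.4 p [0.4109 0.1959 0.0776] rot axes x [ 1.    -0.029 -0.   ] z [-0.  0. -1.] F [-1.59  1.1   2.41] w -0.0
918 z [0.078 0.084 0.089] x [0.457 0.512 0.561]
slope -0.011
```

Request:
send_rows(steps=[{"translation": [-0.2, 0, 0.1], "delta_rot": [0, 0, 0], "jaw": 0}, {"translation": [-0.2, 0, 0.2], "delta_rot": [0, 0, 0], "jaw": 0}, {"translation": [-0.2, 0, 0.3], "delta_rot": [0, 0, 0], "jaw": 0}, {"translation": [-0.2, 0, 0.4], "delta_rot": [0, 0, 0], "jaw": 0}, {"translation": [-0.2, 0, 0.5], "delta_rot": [0, 0, 0], "jaw": 0}, {"translation": [-0.2, 0, 0.6], "delta_rot": [0, 0, 0], "jaw": 0}, {"translation": [-0.2, 0, 0.6], "delta_rot": [0, 0, 0], "jaw": 0}, {"translation": [-0.2, 0, 0.6], "delta_rot": [0, 0, 0], "jaw": 0}])

```text
time: 4.25
tool_pos: [0.4096, 0.1961, 0.072]
tool_rot: [-0.0, 1.0, -0.015, 0.001]
contact_force: [1.8, 0.1, 5.1]
gripper_width: 0.003
grasp_force: 2.5
```

```bash
python3 to.py; python3 lid.py
```

```text
t 4.25 p [0.4096 0.1961 0.072 ] rot axes x [ 1.    -0.029  0.002] z [ 0.002  0.    -1.   ] F [1.77 0.13 5.11] w 0.003
1205 z [0.084 0.108 0.133] x [0.472 0.519 0.563]
slope -0.488
```

Lid released: its slope is now about 0.46 rad. I lift off the tab and bring the fingertips in front of the lid's edge.

Request:
send_rows(steps=[{"translation": [-0.3, 0, -1], "delta_rot": [0, 0, 0], "jaw": 0}, {"translation": [-1.5, 0, -3], "delta_rot": [0, 0, 0], "jaw": 0}, {"translation": [-2, 0, -4.8], "delta_rot": [0, 0, 0], "jaw": 0}, {"translation": [-1, 0, -5], "delta_rot": [0, 0, 0], "jaw": 0}, {"translation": [0.5, 0, -5], "delta_rot": [0, 0, 0], "jaw": 0}, {"translation": [2, 0, -5], "delta_rot": [0, 0, 0], "jaw": 0}, {"translation": [3, 0, -5], "delta_rot": [0, 0, 0], "jaw": 0}, {"translation": [3.6, 0, -5], "delta_rot": [0, 0, 0], "jaw": 0}])

```text
time: 5.1
tool_pos: [0.445, 0.1945, 0.1202]
tool_rot: [0.0, 1.0, -0.015, -0.001]
contact_force: [-0.1, 0.1, 0.2]
gripper_width: -0.001
grasp_force: 0.0
```

```bash
python3 to.py; python3 lid.py
```

```text
t 5.1 p [0.445  0.1945 0.1202] rot axes x [ 1.    -0.03  -0.002] z [-0.002 -0.001 -1.   ] F [-0.15  0.1   0.17] w -0.001
1200 z [0.083 0.109 0.133] x [0.472 0.519 0.564]
slope -0.507
```

Request:
send_rows(steps=[{"translation": [0.5, 0, 0], "delta_rot": [0, 0, 0], "jaw": 0}, {"translation": [1.1, 0, -0.4], "delta_rot": [0, 0, 0], "jaw": 0}, {"translation": [1.7, 0, -0.9], "delta_rot": [0, 0, 0], "jaw": 0}, {"translation": [2.3, 0, -1.5], "delta_rot": [0, 0, 0], "jaw": 0}, {"translation": [2.8, 0, -2], "delta_rot": [0, 0, 0], "jaw": 0}, {"translation": [3.3, 0, -2.4], "delta_rot": [0, 0, 0], "jaw": 0}, {"translation": [3.8, 0, -2.8], "delta_rot": [0, 0, 0], "jaw": 0}, {"translation": [4.3, 0, -3.1], "delta_rot": [0, 0, 0], "jaw": 0}])

```text
time: 5.95
tool_pos: [0.4884, 0.1937, 0.1531]
tool_rot: [-0.0, 1.0, -0.015, 0.001]
contact_force: [-1.1, -0.4, 1.0]
gripper_width: -0.005
grasp_force: 0.6
```

```bash
python3 to.py; python3 lid.py;python3 - <<'E'
from h import *
a=cam('scene')['pixels'][100:260,300:460]
cv2.imwrite('pics/c2.png',cv2.resize(a,(480,480)))
E
```

```text
t 5.95 p [0.4884 0.1937 0.1531] rot axes x [ 1.    -0.029  0.001] z [ 0.001  0.    -1.   ] F [-1.06 -0.41  1.  ] w -0.005
1249 z [0.086 0.128 0.167] x [0.506 0.539 0.57 ]
slope -1.263
```

View pics/c2.png

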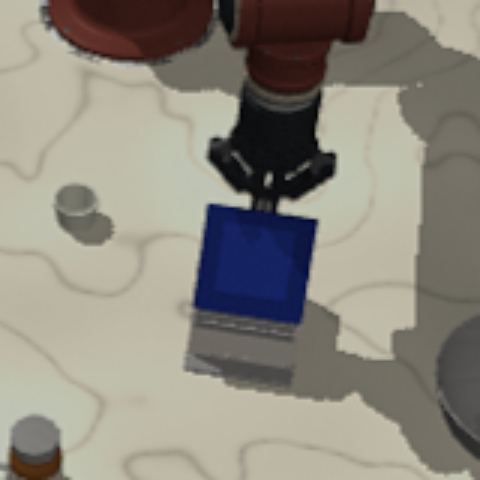

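The lid is up at about 0.9 rad, with the fingers pushing behind the middle of its upper edge (crop pixel 265,205). The box has not moved. I keep pushing.

Request:
send_rows(steps=[{"translation": [0.5, 0, -0.3], "delta_rot": [0, 0, 0], "jaw": 0}, {"translation": [1, 0, -0.6], "delta_rot": [0, 0, 0], "jaw": 0}, {"translation": [1.6, 0, -0.9], "delta_rot": [0, 0, 0], "jaw": 0}, {"translation": [2.2, 0, -1.1], "delta_rot": [0, 0, 0], "jaw": 0}, {"translation": [2.8, 0, -1.3], "delta_rot": [0, 0, 0], "jaw": 0}, {"translation": [3.4, 0, -1.3], "delta_rot": [0, 0, 0], "jaw": 0}, {"translation": [4, 0, -1.3], "delta_rot": [0, 0, 0], "jaw": 0}, {"translation": [4.6, 0, -1.3], "delta_rot": [0, 0, 0], "jaw": 0}])

```text
time: 6.85
tool_pos: [0.5342, 0.1922, 0.1651]
tool_rot: [0.0, 1.0, -0.015, -0.0]
contact_force: [0.2, -0.0, -0.2]
gripper_width: -0.002
grasp_force: 0.1
```

Request:
send_rows(steps=[{"translation": [0.5, 0, 0], "delta_rot": [0, 0, 0], "jaw": 0}, {"translation": [1, 0, 0], "delta_rot": [0, 0, 0], "jaw": 0}, {"translation": [1.5, 0, 0], "delta_rot": [0, 0, 0], "jaw": 0}, {"translation": [2, 0, 0], "delta_rot": [0, 0, 0], "jaw": 0}, {"translation": [2.4, 0, 0], "delta_rot": [0, 0, 0], "jaw": 0}, {"translation": [2.8, 0, 0], "delta_rot": [0, 0, 0], "jaw": 0}, {"translation": [3.2, 0, 0], "delta_rot": [0, 0, 0], "jaw": 0}, {"translation": [3.5, 0, 0], "delta_rot": [0, 0, 0], "jaw": 0}])

```text
time: 7.65
tool_pos: [0.5691, 0.1912, 0.1653]
tool_rot: [-0.0, 1.0, -0.015, 0.0]
contact_force: [-0.2, -0.5, 0.2]
gripper_width: 0.001
grasp_force: 0.0
```

```bash
python3 to.py; python3 lid.py
```

```text
t 7.65 p [0.5691 0.1912 0.1653] rot axes x [ 1.    -0.029  0.   ] z [ 0.  0. -1.] F [-0.18 -0.51  0.2 ] w 0.001
753 z [0.087 0.143 0.187] x [0.577 0.588 0.596]
slope 5.0
```

Request:
send_rows(steps=[{"translation": [-0.5, 0, 0], "delta_rot": [0, 0, 0], "jaw": 0}, {"translation": [-2, 0, 0], "delta_rot": [0, 0, 0], "jaw": 0}, {"translation": [-5, 0, -2], "delta_rot": [0, 0, 0], "jaw": 0}, {"translation": [-8, 0, -5], "delta_rot": [0, 0, 0], "jaw": 0}, {"translation": [-11, 0, -8], "delta_rot": [0, 0, 0], "jaw": 0}, {"translation": [-13, 0, -11], "delta_rot": [0, 0, 0], "jaw": 0}, {"translation": [-14, 0, -12], "delta_rot": [0, 0, 0], "jaw": 0}, {"translation": [-14, 0, -12], "delta_rot": [0, 0, 0], "jaw": 0}])

```text
time: 8.5
tool_pos: [0.4288, 0.1957, 0.2873]
tool_rot: [-0.001, 1.0, -0.014, 0.002]
contact_force: [-0.5, 0.1, -0.2]
gripper_width: -0.001
grasp_force: 0.0
```

Request:
send_rows(steps=[{"translation": [0, 4, 0], "delta_rot": [0, 0, 0], "jaw": 0}, {"translation": [0, 8, 0], "delta_rot": [0, 0, 0], "jaw": 0}, {"translation": [0, 12, 0], "delta_rot": [0, 0, 0], "jaw": 0}, {"translation": [0, 16, 0], "delta_rot": [0, 0, 0], "jaw": 0}, {"translation": [0, 20, 0], "delta_rot": [0, 0, 0], "jaw": 0}, {"translation": [0, 22, 0], "delta_rot": [0, 0, 0], "jaw": 0}, {"translation": [0, 22, 0], "delta_rot": [0, 0, 0], "jaw": 0}, {"translation": [0, 22, 0], "delta_rot": [0, 0, 0], "jaw": 0}])

```text
time: 9.3
tool_pos: [0.4222, -0.0248, 0.2834]
tool_rot: [-0.001, 1.0, -0.015, -0.002]
contact_force: [0.3, 0.3, -0.3]
gripper_width: -0.003
grasp_force: 0.0
```

```bash
python3 to.py; python3 lid.py; python3 - <<'E'
from h import *
a=cam('scene')['pixels'][90:250,200:460]; f=cam('top'); b=f['pixels'][110:270,150:410]
cv2.imwrite('pics/c3.png',np.vstack([cv2.resize(a,None,fx=1.8,fy=1.8),cv2.resize(b,None,fx=1.8,fy=1.8)]))
P=cloud(f); hsv=cv2.cvtColor(f['pixels'],cv2.COLOR_BGR2HSV)
m=(cv2.inRange(hsv,(5,150,120),(22,255,255))>0)&(abs(P[...,1]-.19)<.05)&(P[...,2]<.075)&(P[...,2]>.05)
print('pad',m.sum(),P[m].mean(0).round(4) if m.any() else '')
E
```

```text
t 9.3 p [ 0.4222 -0.0248  0.2834] rot axes x [ 1.    -0.031 -0.003] z [-0.003  0.001 -1.   ] F [ 0.26  0.34 -0.27] w -0.003
503 z [0.087 0.144 0.18 ] x [0.581 0.604 0.618]
slope 2.62
pad 115 [0.4172 0.1943 0.066 ]
```

View pics/c3.png

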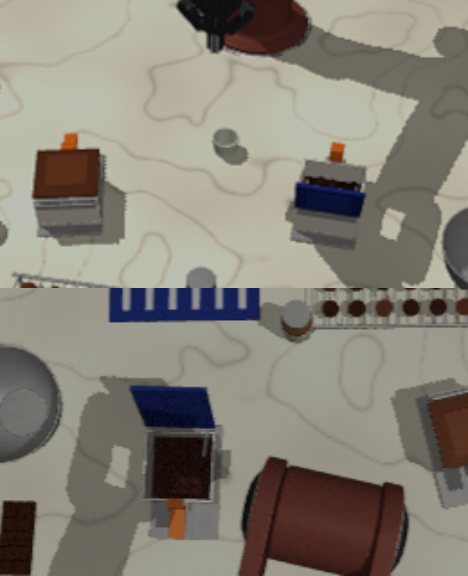

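The top view shows the blue lid leaning back at (172,405), with the chocolates exposed at (180,465). The lid's slope puts it at about 1.94 rad. The tab pad is within 0.3 mm of where it started, the brown lid is shut, and the arm is clear.

```bash
python3 -c "
from plant import *
print(job_done())"
```

```text
the job is handed in; nothing more can be done
None
```

The blue box is open and the job is handed in: I pressed the tab to release the lid, then pushed the lid back to about 1.94 rad, where it rests against its stop; the blue box stayed in place, the brown lid is still shut, and the arm touched nothing else.

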